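# Empty the two-mouth sample canister, heft it, tip again only if a bar is left

### The job

Tip the sample bars out of the canister's blue mouth into the blue tray, holding the mouth low over the tray, then hold the canister up level and still for about a second to feel by its weight whether a bar is still inside. If it is still heavy, tip it out of the yellow mouth into the yellow tray; if it is empty, do not tip the yellow end. Finally stand the canister upright on the middle of its round mat and let go, leaving the other things on the bench where they are.

Things in the scene. Friction and masses are not known exactly. Their poses are not given: they have to be found in the camera images.
- canister_grip (a point): Centre of the black grip block on the canister's roof: 36 mm along canister x, 44 mm along y, 46 mm high (23 mm above and below this point). Grasp it across x, which resists turning when tipping. 65 mm above the canister's underside. z is the canister's up, +x its blue end, -x its yellow end.
- mouth_blue (a point): Centre of the open blue mouth, 90 mm along +x from the canister's middle and 43 mm below the grip centre; 63 mm wide, 30 mm high; canister axes. Behind it lie one or more round steel bars (24 mm diameter, 60 mm long, 0.21 kg each), lying across and rolling along the chamber; a 4 mm sill holds them until this end dips about 50 degrees; at 60 to 65 degrees they roll out.
- mouth_yellow (a point): Centre of the open yellow mouth, 90 mm along -x from the canister's middle and 43 mm below the grip centre; same opening, sill and axes. Its chamber holds one such bar or none; it cannot be seen, only felt by weight once the blue chamber is empty.
- canister: The canister: opaque white case, 180 mm (x) by 71 mm (y), 42 mm high to its roof, 88 mm with the grip; origin at the centre of its underside. A coloured hood juts 15 mm past the floor at each end, at roof height. An inner wall in the middle parts the blue chamber (+x) from the yellow (-x): each mouth lets out only its own chamber. It weighs 0.28 to 0.32 kg empty.
- mat: Fixed round black rubber mat under the canister, 230 mm in diameter, 6 mm thick; origin at the centre of its underside, on the table.
- tray_blue: Fixed black base, 170 x 170 x 18 mm, of the blue weighing tray; origin at the centre of its underside, on the table. On it floats the blue open pan, 166 x 166 mm outside, 5 mm walls and floor, 50 mm high; its rim is 70 mm above the table. Takes the bars of the first tip.
- tray_yellow: Fixed black base, 170 x 170 x 18 mm, of the yellow weighing tray; origin at the centre of its underside, on the table. On it floats the yellow open pan, 166 x 166 mm outside, 5 mm walls and floor, 50 mm high; its rim is 70 mm above the table. Takes a bar left in the yellow chamber.
- slide_box_mid (a point): Bystander: green slide box, 100 x 85 x 32 mm; this is its centre.
- dishes_mid (a point): Bystander: stack of clear dishes, 88 mm in diameter, 44 mm high; centre.
- flask_mid (a point): Bystander: amber bottle with black cap, 64 mm in diameter, 130 mm high; centre.
- beaker_mid (a point): Bystander: glass beaker, 72 mm in diameter, 85 mm high; centre.
- wafer_case_mid (a point): Bystander: flat round grey case, 80 mm in diameter, 21 mm high; centre.
- weight_mid (a point): Bystander: brass weight, 40 mm in diameter, 52 mm high; centre.
- pan_blue (a joint): How far the blue pan has sunk on its spring: 0 m empty, 0.005 m more for each bar lying in it.
- pan_yellow (a joint): How far the yellow pan has sunk on its spring: 0 m empty, 0.005 m more for each bar lying in it.
There are look-alikes about, which are no part of the job. Of the things that look like the canister, the smaller one is meant.

How it is judged:
On the way, in this order (a step that is already met when the one before it is completed fails the run):
1. at least one bar tipped out into the blue tray (value of joint pan_blue above 0.004 m), for 0.1 s.
2. then the canister hefted: held up level and still in the gripper, clear of the bench, for 0.6 s, with nothing yet in the yellow tray (height (world z) of canister_grip above 0.12 m and angle between canister_grip's own z axis and vertical below 0.2 rad and linear speed of canister below 0.03 m/s and contact force between canister and the fingers above 1 N and value of joint pan_blue above 0.004 m and value of joint pan_yellow below 0.0015 m), for 0.6 s.
At the end, for the whole second after the job is handed in: Every bar lies in a tray: those of the blue chamber in the blue tray, one from the yellow chamber (if there was one) in the yellow tray, judged by the load on the trays; the canister stands upright (within 5 degrees), at rest and released on its mat, its middle within 40 mm of the mat's centre ((value of joint pan_blue above 0.008 m or value of joint each of pan_blue, pan_yellow above 0.004 m) and horizontal distance between canister and mat below 0.04 m and angle between canister's own z axis and vertical below 0.08 rad and height (world z) of canister below 0.012 m and linear speed of canister below 0.02 m/s); the robot touches nothing.
It fails at once if the yellow end tipped down (over 35 degrees) before any bar is in the blue tray (angle between canister_grip's own x axis and vertical below 0.96 rad and value of joint pan_blue below 0.002 m).
It fails at once if the yellow end tipped down (over 35 degrees) although the canister is empty, all bars being in the blue tray (angle between canister_grip's own x axis and vertical below 0.96 rad and value of joint pan_blue above 0.008 m).
It fails at once if an end tipped far down (over 45 degrees) with its mouth more than 250 mm above the bench ((angle between canister_grip's own x axis and vertical above 2.36 rad and height (world z) of mouth_blue above 0.25 m) or (angle between canister_grip's own x axis and vertical below 0.78 rad and height (world z) of mouth_yellow above 0.25 m)).
It fails at once if a bystander moved more than 30 mm (distance of any of slide_box_mid, dishes_mid, flask_mid, beaker_mid, wafer_case_mid, weight_mid from where it was at the start of the episode above 0.03 m).
It also fails if it takes over 61 s, if anything falls off the work surface, if the arm or the gripper's body presses on something with over 40 N, if the wrist force passes 120 N, or if a joint passes its speed limit or range.

### The arm

A 6-joint arm with a two-finger parallel gripper is mounted at the origin on the work surface. World frame = base frame: x ahead of the robot, y to its left, z up, the work surface at z = 0. Lengths are in m, angles in rad, forces in N, time in s.
With the tool pointing down it reaches from about 0.375 to 0.975 m from the base axis. Payload 3.8 kg.
Tool frame: the origin (TCP) lies at the very end of the fingers, on their centre line; the grasp point (between the pads) lies behind it (bot.tcp_to_grasp is the y of the grasp point in the tool frame, in m); y points along the fingers, z is the direction in which the jaws open and shut, and the axes are right-handed (so a half turn about y gives the same grasp; the last joint's range is limited). The gripper opens to 85 mm and grips with 20 to 120 N. Pads are 22 mm wide; open, the fingers measure 114 mm over their backs; the gripper's body (76 mm by 85 mm) begins 54 mm behind the grasp point. The pads swing forward as they close: fully open they stand 13 mm farther back than shut.
Start: joints at [1.092, 0.264, 1.604, -0, 1.274, -0.037], TCP at [0.289, 0.61, 0.231] pointing down, gripper open.
Joint ranges: [-2.63, 2.63], [-0.94, 2.18], [0.31, 2.57], [-1.31, 4.45], [0, 2.66], [-2.55, 2.55]. Speed limits (rad/s): [2.57, 2.57, 3.14, 3.14, 3.14, 3.14].

### API

Orientations are given as a rotation vector (axis times angle).
In Python, from workcell import bot, optics, workorder gives the robot as it stands.
- The arm moves only by the shell command python3 -m handwheel 'ROWS' [FORCE]. ROWS is JSON, a list of rows, each a list of 7 numbers: the shift along the tool's x, y, z in m, then the turn, a rotation vector about the tool's x, y, z in rad, then the opening, from 0 (shut) to 1 (fully open). A call has 1 to 8 rows; each row shifts and turns the commanded pose from where the row before left it, along the tool's axes as they then stand; what a row does not reach is not made up. A row lasts 1/8 s, in which the tool goes at most 62.5 mm and 10.7 degrees, less where a joint would pass 70% of its speed; a pose out of reach is approached as far as the arm can. A call with a gripper value outside its range is refused whole. The fingers move at their own pace and stop on an object; FORCE is the grip in N (left out, the last holds). Time passes only in rows, so rows that do not move let the fingers close. It gives the time, the measured TCP pose, the force and the opening at its end, in the units of the state.
- bot.read_state(): the state, without advancing time (a new reading comes with each control period).
- optics.read_camera(name): name is "side" or "top" or "wrist"; returns a dict with "image" (480x640x3 uint8, red, green, blue), "z_map" (480x640 float32, m along the optical axis (not along the pixel's ray), 0 where there is no reading), "mtx" (3x3 intrinsics, pixels), "dist" ([k1, k2, p1, p2, k3] as OpenCV has them; the pictures are not rectified), "world_from_camera" (4x4, takes a point from camera to world coordinates); the wrist camera has in their place "hand_eye" (4x4, takes a point from camera to tool coordinates, whose origin is the TCP and whose axes are the tool frame's). Camera axes: x right, y down, z forward; pixel columns grow to the right and rows downward; lengths in m; the calibration is good to about 2 mm. A picture is of the moment at which its call begins: read the wrist's pose just before it.
- workorder.finish_job(): hands the job in, once; it reports no verdict.
The state is a dict: "time": time; "q": joint angles; "joint_vel": joint speeds; "joint_torque": joint torques, N m; "tool_pos": TCP position; "tcp_rot": TCP orientation; "wrist_force": force on the tool from outside, world axes, zero at the start; "torque": the same for the moment, N m; "width": opening from 0.0 (shut) to 1.0 (fully open).
Only numpy, scipy, OpenCV 4.12 (cv2) and the standard library are available. Lean on these libraries where they do the work, as an engineer would, in place of code of your own. Each camera call takes 0.05 s, during which the arm holds its last target.

## Working session

There is one attempt and no reset: what is moved stays moved. The work goes in short steps, Python scripts to look and compute and a shell command to move; the robot and the scene stay as the last step left them, time stands still between calls to the robot, and variables do not carry over. Pictures are saved under pics/ and viewed, and the job is handed in when it is done.

```bash
ls; mkdir -p pics
python3 - <<'E'
from workcell import bot, optics
import cv2, numpy as np
s=bot.read_state();print(s, bot.tcp_to_grasp)
for n in("side","top","wrist"):
    c=optics.read_camera(n)
    cv2.imwrite(f"pics/{n}0.png",c["image"][:,:,::-1])
    np.savez(f"{n}0.npz",**c)
    print(n,c["mtx"].tolist(),c["dist"],c.get("world_from_camera",c.get("hand_eye")))
E
```

```text
pics
{'time': 0.0, 'q': array([ 1.09215649e+00,  2.64753470e-01,  1.60539246e+00, -3.30414823e-05,
        1.27368584e+00, -3.68957405e-02]), 'joint_vel': array([ 7.54790965e-04,  5.91655274e-05,  1.43392540e-03, -3.38773538e-04,
       -1.71232912e-03,  8.43520944e-04]), 'joint_torque': array([ 1.88696422e-04, -5.15109873e+01, -3.67322695e+01, -9.68697327e-05,
        1.26887381e-02, -1.33928367e-06]), 'tool_pos': array([0.28824367, 0.60954707, 0.22995184]), 'tcp_rot': array([-1.54507418,  0.34695712, -0.34610254]), 'wrist_force': array([-0.39806979, -0.18483214,  0.4377501 ]), 'torque': array([ 0.00332639, -0.00036807, -0.01204371]), 'width': 0.9976439273405883} -0.0187
side [[503.1179120508611, 0.0, 325.5051882841757], [0.0, 503.1179120508611, 243.31495066467366], [0.0, 0.0, 1.0]] [-0.02708741  0.          0.          0.          0.        ] [[ 0.95770836 -0.20731653  0.19953586  0.29147038]
 [-0.28760513 -0.71098545  0.64170319 -0.71886987]
 [ 0.00883141 -0.67195204 -0.740542    0.84739076]
 [ 0.          0.          0.          1.        ]]
top [[563.1867088910814, 0.0, 308.3366937725372], [0.0, 563.1867088910814, 230.2562458329224], [0.0, 0.0, 1.0]] [0.02100891 0.         0.         0.         0.        ] [[-0.00460835 -0.9809077   0.19441924  0.24589223]
 [-0.99960748  0.00989146  0.02621173 -0.06519369]
 [-0.02763438 -0.19422214 -0.98056826  1.4677884 ]
 [ 0.          0.          0.          1.        ]]
wrist [[429.2888651520714, 0.0, 317.08805888074005], [0.0, 429.2888651520714, 240.81859015823042], [0.0, 0.0, 1.0]] [-0.06781565  0.          0.          0.          0.        ] [[-9.20926710e-04  9.53067208e-01  3.02757411e-01 -7.83922065e-02]
 [-1.30665156e-04 -3.02757651e-01  9.53067567e-01 -1.44238745e-01]
 [ 9.99999567e-01  8.38145534e-04  4.03350283e-04  7.77221693e-04]
 [ 0.00000000e+00  0.00000000e+00  0.00000000e+00  1.00000000e+00]]
```

View pics/top0.png

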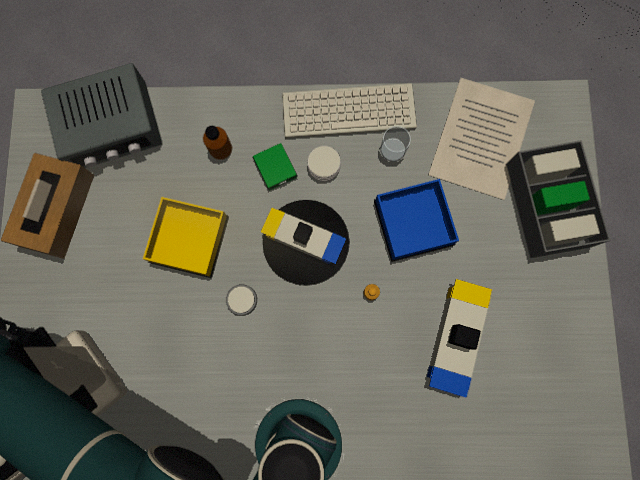

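View pics/side0.png

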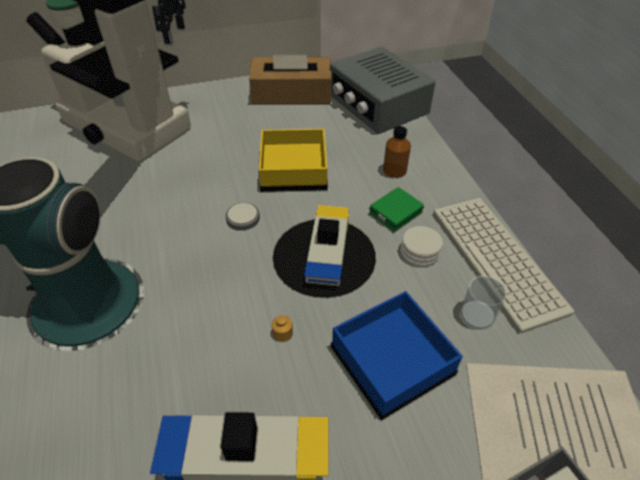

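View pics/wrist0.png

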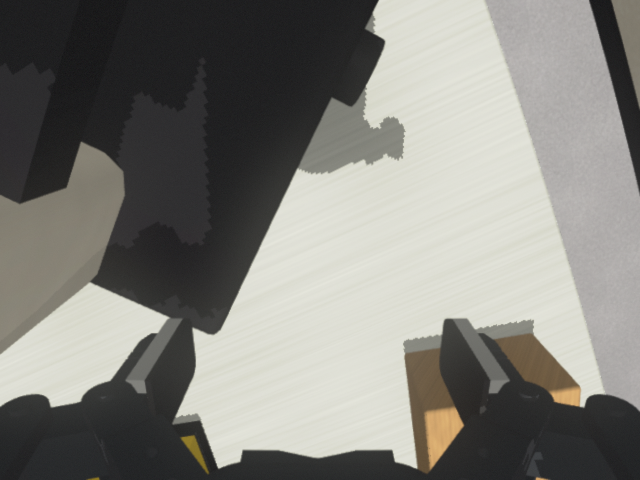

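The top view shows the small canister on the mat (grip about (303,233), blue end to the lower right about (334,249)). The blue tray is at about (416,220) and the yellow tray at about (186,237). The large look-alike is at (463,338). Next I measure.

```bash
cat > h.py <<'E'
import numpy as np, cv2
def load(n):
    return dict(np.load(n,allow_pickle=True))
def cloud(c,T=None):
    T=c["world_from_camera"] if T is None else T
    H,W=c["z_map"].shape
    u,v=np.meshgrid(np.arange(W),np.arange(H))
    p=cv2.undistortPoints(np.stack([u.ravel(),v.ravel()],1).astype(np.float64)[:,None],c["mtx"],c["dist"])[:,0]
    z=c["z_map"].ravel().astype(float)
    P=np.stack([p[:,0]*z,p[:,1]*z,z,np.ones_like(z)],1)@T.T
    P=P[:,:3];P[z==0]=np.nan
    return P.reshape(H,W,3)
E
python3 - <<'E'
from h import *
c=load("top0.npz");P=cloud(c);im=c["image"].astype(int)
np.set_printoptions(precision=4,suppress=True)
for n,(u,v) in dict(table=(330,380),grip=(303,233),mat=(275,260),by=(222,148),slide=(275,167),dish=(323,162),flask=(211,131),flaskbody=(217,148),beaker=(394,145),wafer=(241,299),wt=(371,291),bigcan=(463,338),bb=(416,220),yb=(186,237),keyb=(340,105)).items(): print(n,P[v,u])
R,G,B=im[...,0],im[...,1],im[...,2]
X,Y,Z=P[...,0],P[...,1],P[...,2]
def rect(m,name):
    pts=P[m][:,:2].astype(np.float32)
    r=cv2.minAreaRect(pts);print(name,m.sum(),r,np.nanmedian(P[m],0))
u,v=np.meshgrid(np.arange(640),np.arange(480))
def reg(a,b,cc,d): return (u>=a)&(u<b)&(v>=cc)&(v<d)
rm=reg(255,355,195,290)
rect(rm&(Z>0.075)&(Z<.12),"griptop")
rect(rm&(Z>0.04)&(Z<.06),"roof")
rect(rm&(Z>0.04)&(Z<.06)&(R<100)&(B>120),"blueHood")
rect(rm&(Z>0.04)&(Z<.06)&(R>150)&(B<100),"yelHood")
rect(rm&(R<60)&(G<60)&(B<60)&(Z<.02),"mat")
rect(reg(365,470,170,270)&(Z>0.06)&(Z<.08),"blue rim")
rect(reg(135,235,190,285)&(Z>0.06)&(Z<.08),"yel rim")
rect(reg(365,470,170,270)&(B>80)&(R<60),"blue px")
m=rm&(R<45)&(G<45)&(B<45)&(Z<.015); x=X[m];y=Y[m]
(cx,cy),r=cv2.minEnclosingCircle(np.stack([x,y],1).astype(np.float32));print("mat",cx,cy,r)
E
```

```text
table [ 0.1519 -0.0788 -0.0002]
grip [ 0.5114 -0.0152  0.0942]
mat [0.4565 0.0614 0.0095]
by [0.7428 0.1961 0.0753]
slide [0.7039 0.0614 0.0296]
dish [ 0.7106 -0.0667  0.0464]
flask [0.7682 0.2145 0.1309]
flaskbody [0.737  0.2059 0.0918]
beaker [ 0.7707 -0.2603  0.0021]
wafer [0.3549 0.1474 0.0187]
wt [ 0.3703 -0.1836  0.0498]
bigcan [ 0.2538 -0.3906  0.1104]
bb [ 0.5553 -0.3066  0.0298]
yb [0.5181 0.2952 0.0203]
keyb [ 0.8817 -0.1148  0.0191]
griptop 270 ((0.5149980187416077, -0.013338442891836166), (0.03617851436138153, 0.04503986984491348), 66.95997619628906) [ 0.5132 -0.0129  0.0932]
roof 1952 ((0.5147566795349121, -0.012859411537647247), (0.21009957790374756, 0.07400395721197128), 66.36698150634766) [ 0.5121 -0.0184  0.0478]
blueHood 389 ((0.4809776842594147, -0.09166758507490158), (0.03697945922613144, 0.07273118197917938), 66.55648803710938) [ 0.4807 -0.0922  0.0477]
yelHood 388 ((0.5492138266563416, 0.06568492949008942), (0.03860596939921379, 0.07301638275384903), 65.70714569091797) [0.5494 0.0661 0.048 ]
mat 3482 ((0.503879189491272, -0.021075204014778137), (0.22037100791931152, 0.2279731035232544), 56.69304656982422) [ 0.4747 -0.0199  0.0059]
blue rim 666 ((0.5538666248321533, -0.3030638098716736), (0.1669749766588211, 0.167298823595047), 14.242118835449219) [ 0.5596 -0.3085  0.0689]
yel rim 688 ((0.5149662494659424, 0.2904552221298218), (0.16914840042591095, 0.16679003834724426), 75.856689453125) [0.5186 0.2945 0.0695]
blue px 3570 ((0.5576698184013367, -0.29869526624679565), (0.18294763565063477, 0.16441527009010315), 16.764249801635742) [ 0.5537 -0.3043  0.0251]
mat 0.5064873695373535 -0.018657458946108818 0.1146773099899292
```

Run:
```python
import cv2
im=cv2.imread("pics/top0.png");cv2.imwrite("pics/c1.png",cv2.resize(im[190:295,255:360],None,fx=5,fy=5,interpolation=cv2.INTER_CUBIC))
```

```text
(no output)
```

View pics/c1.png

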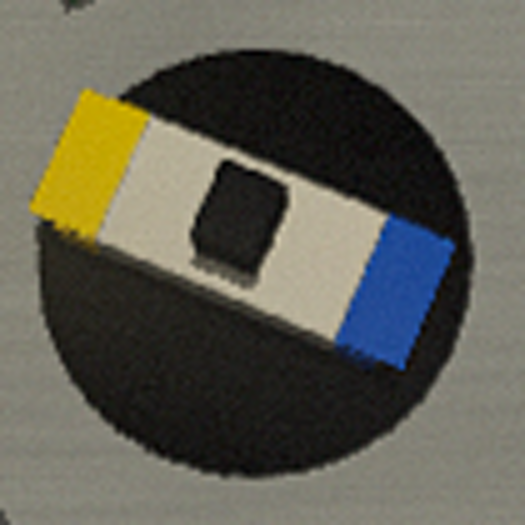

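Measured: canister middle (0.5147,-0.013), with its +x axis pointing to −113.4°. The grip top is at z=0.0935 (grip centre about 0.071) and the roof at 0.048. The mat is centred at (0.5065,-0.0187), the blue tray at (0.554,-0.303), and the yellow tray at (0.515,0.290). The sizes match the spec. Now for the kinematics.

Run:
```python
from workcell import bot, optics, workorder
import numpy as np
from scipy.spatial.transform import Rotation as R
print([a for a in dir(bot) if a[0]!='_'],[a for a in dir(optics) if a[0]!='_'])
s=bot.read_state();print(R.from_rotvec(s['tcp_rot']).as_matrix().round(3))
```

```text
['MotionError', 'read_state', 'tcp_to_grasp'] ['read_camera']
[[ 0.904 -0.001  0.428]
 [-0.428 -0.002  0.904]
 [-0.    -1.    -0.002]]
```

```bash
python3 -m handwheel '[[0,-0.05,0,0,0,0,1],[0,0,0,0,0,0,1]]'
python3 - <<'E'
from workcell import bot
s=bot.read_state();print(s['q'],s['tool_pos'],s['tcp_rot'],s['time'])
E
```

```text
time: 0.4
tool_pos: [0.2898, 0.6125, 0.2865]
tcp_rot: [-1.534, 0.344, -0.348]
wrist_force: [-0.7, 0.3, 0.4]
width: 1.004
[ 1.09210261e+00  2.36117554e-01  1.53750812e+00  2.71206538e-05
  1.35927064e+00 -3.68932827e-02] [0.28977968 0.61247197 0.28647948] [-1.53443932  0.34434748 -0.34780882] 0.4
```

Run:
```python
from h import *
np.set_printoptions(precision=3,suppress=True)
c=load("side0.npz");P=cloud(c)
for u,v in [(60,25),(110,60),(130,100),(175,120),(140,150),(60,100),(60,70),(160,20),(100,135),(170,60),(200,50),(90,15)]: print((u,v),P[v,u])
c=load("top0.npz");P=cloud(c)
for u,v in [(90,370),(60,370),(20,340),(110,360),(70,400),(10,330),(80,340)]: print((u,v),P[v,u])
```

```text
(60, 25) [0.016 0.66  0.287]
(110, 60) [0.127 0.507 0.254]
(130, 100) [0.148 0.468 0.164]
(175, 120) [0.241 0.513 0.059]
(140, 150) [0.139 0.431 0.04 ]
(60, 100) [-0.061  0.684  0.073]
(60, 70) [-0.006  0.578  0.212]
(160, 20) [0.261 0.544 0.318]
(100, 135) [0.041 0.517 0.048]
(170, 60) [0.263 0.548 0.213]
(200, 50) [ 0.374  1.35  -0.163]
(90, 15) [0.107 0.563 0.341]
(90, 370) [0.185 0.479 0.131]
(60, 370) [0.192 0.482 0.276]
(20, 340) [0.254 0.548 0.32 ]
(110, 360) [0.204 0.482 0.002]
(70, 400) [0.172 0.276 0.688]
(10, 330) [0.274 0.577 0.309]
(80, 340) [0.254 0.535 0.068]
```

Run:
```python
import cv2
im=cv2.imread("pics/side0.png");cv2.imwrite("pics/c2.png",cv2.resize(im[0:180,0:240],None,fx=3.3,fy=3.3,interpolation=cv2.INTER_CUBIC))
```

```text
(no output)
```

View pics/c2.png

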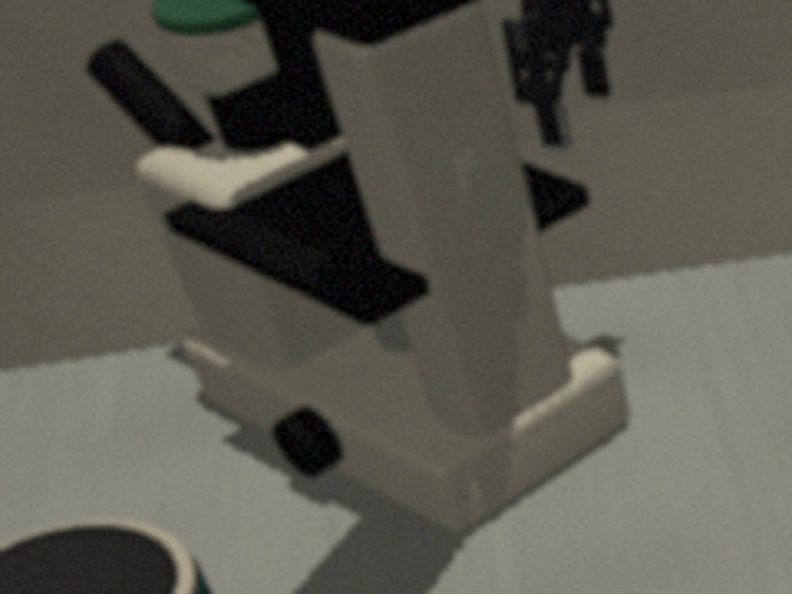

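The gripper is beside the microscope column (about (0.26,0.55)), so I go +x first, then across.

```bash
python3 -m handwheel '[[0.045,0,0.021,0,0,0,1],[0.045,0,0.021,0,0,0,1],[0.045,0,0.021,0,0,0,1],[0.029,0,-0.0437,0,0,0,1],[0.029,0,-0.0437,0,0,0,1],[0.029,0,-0.0437,0,0,0,1],[0.029,0,-0.0437,0,0,0,1],[0.029,0,-0.0437,0,0,0,1]]'
python3 - <<'E'
from workcell import bot
s=bot.read_state();print(list(s['q']),list(s['tool_pos']),list(s['tcp_rot']),s['time'])
E
python3 -m handwheel '[[0.029,0,-0.0437,0,0,0,1],[0.029,0,-0.0437,0,0,0,1],[0.029,0,-0.0437,0,0,0,1],[0.029,0,-0.0437,0,0,0,1],[0.029,0,-0.0437,0,0,0,1],[0.029,0,-0.0437,0,0,0,1],[0.029,0,-0.0437,0,0,0,1]]'
python3 - <<'E'
from workcell import bot,optics
import cv2,numpy as np
s=bot.read_state();print(list(s['q']),list(s['tool_pos']),list(s['tcp_rot']),s['time'])
c=optics.read_camera("wrist");cv2.imwrite("pics/w1.png",c["image"][:,:,::-1]);np.savez("w1.npz",pos=s['tool_pos'],rot=s['tcp_rot'],**c)
E
```

```text
time: 1.4
tool_pos: [0.4751, 0.348, 0.2804]
tcp_rot: [-1.544, 0.347, -0.346]
wrist_force: [0.2, -0.6, -0.5]
width: 1.003
[np.float64(0.5900917431933975), np.float64(0.07540809209000944), np.float64(1.7322988871100713), np.float64(-0.0001876944040697512), np.float64(1.3345935633207489), np.float64(-0.5390434338456406)] [np.float64(0.47506083212816436), np.float64(0.34803430435591304), np.float64(0.2803966402469733)] [np.float64(-1.5435493992631288), np.float64(0.346645940931731), np.float64(-0.3460839909597694)] 1.4
time: 2.28
tool_pos: [0.5276, -0.0151, 0.2806]
tcp_rot: [-1.543, 0.347, -0.346]
wrist_force: [0.5, 0.9, 0.0]
width: 1.0
[np.float64(-0.07581951451855079), np.float64(-0.043941691548611765), np.float64(1.852984610640704), np.float64(9.007616399316636e-05), np.float64(1.3328653532247474), np.float64(-1.204850382509402)] [np.float64(0.5276492373699674), np.float64(-0.015080678668000797), np.float64(0.28062264398922976)] [np.float64(-1.542845754970808), np.float64(0.3467219967167743), np.float64(-0.34620814150556106)] 2.275
```

View pics/w1.png

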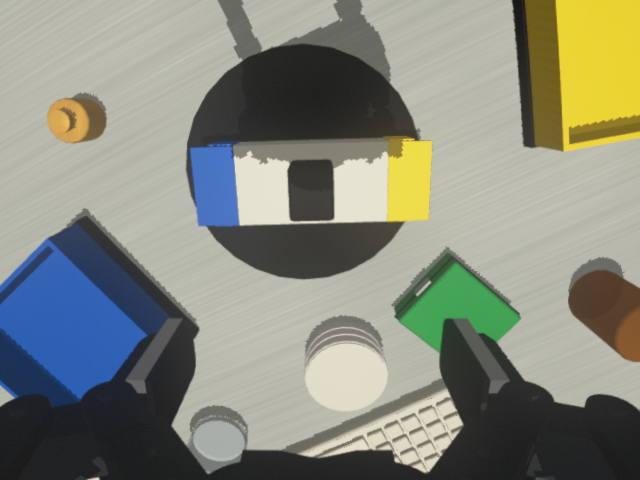

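```bash
cat >> h.py <<'E'
from scipy.spatial.transform import Rotation as R
def handT(c):
    T=np.eye(4);T[:3,:3]=R.from_rotvec(c["rot"]).as_matrix();T[:3,3]=c["pos"];return T@c["hand_eye"]
E
python3 - <<'E'
from h import *
np.set_printoptions(precision=4,suppress=True)
c=load("w1.npz");P=cloud(c,handT(c));im=c["image"].astype(int)
Rr,G,B=im[...,0],im[...,1],im[...,2];Z=P[...,2]
u,v=np.meshgrid(np.arange(640),np.arange(480))
rm=(u>180)&(u<440)&(v>120)&(v<240)
def rect(m,name):
    print(name,m.sum(),cv2.minAreaRect(P[m][:,:2].astype(np.float32)),np.nanmedian(P[m],0))
rect(rm&(Z>.075)&(Z<.12)&(Rr<80),"grip")
rect(rm&(Z>.04)&(Z<.06),"roof")
a=rm&(Z>.04)&(Z<.06)&(Rr<100)&(B>90);b=rm&(Z>.04)&(Z<.06)&(Rr>120)&(B<100)
rect(a,"bl");rect(b,"ye")
# fit kinematics
D=[([1.09215649e+00,2.64753470e-01,1.60539246e+00,0,1.27368584e+00,-3.69e-2],[0.28824367,0.60954707,0.22995184]),
([1.0921,2.36117554e-01,1.53750812e+00,0,1.35927064e+00,-.0369],[0.28977968,0.61247197,0.28647948]),
([.59009,.07540809,1.7322989,0,1.33459356,-.539],[0.47506083,0.3480343,0.28039664]),
([-.0758195,-.0439417,1.85298461,0,1.33286535,-1.20485],[0.52764924,-0.01508068,0.28062264])]
for q,p in D:
    q=np.array(q);r=p[0]*np.cos(q[0])+p[1]*np.sin(q[0]);l=-p[0]*np.sin(q[0])+p[1]*np.cos(q[0])
    print(r,l,p[2],q[1],q[1]+q[2],q[1]+q[2]+q[4])
E
```

```text
grip 2457 ((0.513987123966217, -0.013599798083305359), (0.03415960073471069, 0.04309311509132385), 65.47026824951172) [ 0.5128 -0.0126  0.0954]
roof 16285 ((0.5149832963943481, -0.013806931674480438), (0.21128195524215698, 0.07401584833860397), 66.34477996826172) [ 0.512  -0.0038  0.0496]
bl 3330 ((0.48020267486572266, -0.09286490082740784), (0.038560651242733, 0.07401072978973389), 65.29285430908203) [ 0.4785 -0.0918  0.0496]
ye 3355 ((0.5493646860122681, 0.06504024565219879), (0.0374467670917511, 0.07375398278236389), 66.9383316040039) [0.5476 0.0656 0.0496]
0.6738045569627795 0.024889010764714836 0.22995184 0.26475347 1.87014593 3.1438317700000002
0.6771068006301721 0.024910991890236156 0.28647948 0.236117554 1.773625674 3.132896314
0.5883823256154237 0.02483757395891223 0.28039664 0.07540809 1.80770699 3.14230055
0.5272756595214769 0.024930428356360362 0.28062264 -0.0439417 1.80904291 3.14190826
```

```bash
cat >> h.py <<'E'
def rel(pos,Rm,n=None):
    "delta from current measured pose to target, in tool axes"
    from workcell import bot
    s=bot.read_state();R0=R.from_rotvec(s['tcp_rot'])
    d=R0.inv().apply(np.array(pos)-s['tool_pos']);w=(R0.inv()*R.from_matrix(Rm)).as_rotvec()
    print("t",round(s['time'],2),"pos",s['tool_pos'].round(4),"d",d.round(4),"w",w.round(4),"wdeg",np.linalg.norm(w)*57.3,"F",s['wrist_force'].round(2),"width",round(float(s['width']),3));return d,w
def tooldown(yaw,tilt=0):
    "tool z horizontal at yaw deg, tool y down; then tilt (deg) about tool x"
    y=np.radians(yaw);z=np.array([np.cos(y),np.sin(y),0]);yy=np.array([0,0,-1.]);x=np.cross(yy,z)
    return np.stack([x,yy,z],1)@R.from_rotvec([np.radians(tilt),0,0]).as_matrix()
E
python3 -m handwheel '[[0,0,0,0,0,0,1]]'
python3 - <<'E'
from h import *
rel([0.5147,-0.0134,0.054],tooldown(66.4))
E
```

```text
time: 2.45
tool_pos: [0.5276, -0.0149, 0.2805]
tcp_rot: [-1.542, 0.35, -0.348]
wrist_force: [-0.3, -0.4, -0.2]
width: 1.001
t 2.45 pos [ 0.5276 -0.0149  0.2805] d [-0.0121  0.2265 -0.0042] w [ 0.0001 -0.0335 -0.0011] wdeg 1.9191727848085625 F [-0.32 -0.39 -0.18] width 1.001
```

```bash
python3 -m handwheel '[[-0.0121,0.05,-0.0042,0,-0.0335,0,1],[0,0.05,0,0,0,0,1],[0,0.05,0,0,0,0,1],[0,0.04,0,0,0,0,1],[0,0.02,0,0,0,0,1],[0,0,0,0,0,0,1]]'
python3 - <<'E'
from h import *
rel([0.5147,-0.0134,0.054],tooldown(66.4))
E
```

```text
time: 3.2
tool_pos: [0.5128, -0.0106, 0.0689]
tcp_rot: [-1.547, 0.323, -0.315]
wrist_force: [-0.3, 0.4, 0.2]
width: 1.0
t 3.2 pos [ 0.5128 -0.0106  0.0689] d [ 0.0029  0.0149 -0.0018] w [ 0.0014  0.0051 -0.0051] wdeg 0.4221046026919522 F [-0.28  0.36  0.24] width 1.0
```

```bash
python3 -m handwheel '[[0.0015,0.0145,-0.001,0,0,0,1],[0,0,0,0,0,0,1],[0,0,0,0,0,0,0.3],[0,0,0,0,0,0,0.3],[0,0,0,0,0,0,0.3],[0,0,0,0,0,0,0.3]]' 100
python3 - <<'E'
from h import *
rel([0.5147,-0.0134,0.054],tooldown(66.4))
E
```

```text
time: 3.95
tool_pos: [0.5169, -0.0141, 0.0577]
tcp_rot: [-1.548, 0.319, -0.321]
wrist_force: [-0.8, -1.6, 3.9]
width: 0.408
t 3.95 pos [ 0.5169 -0.0141  0.0577] d [-0.0023  0.0037 -0.0003] w [0.0002 0.0039 0.0017] wdeg 0.24460439899771005 F [-0.83 -1.59  3.88] width 0.408
```

```bash
python3 -m handwheel '[[0,0,0,0,0,0,0],[0,0,0,0,0,0,0],[0,-0.04,0,0,0,0,0],[0,-0.05,0,0,0,0,0],[0,-0.05,0,0,0,0,0],[0,0,0,0,0,0,0],[0,0,0,0,0,0,0]]' 110
python3 - <<'E'
from h import *
from workcell import optics,bot
rel([0.5147,-0.0134,0.2],tooldown(66.4))
s=bot.read_state();print(s['q'],s['wrist_force'],s['torque'])
for n in ("side","wrist"):
    c=optics.read_camera(n);cv2.imwrite(f"pics/{n}2.png",c["image"][:,:,::-1])
E
```

```text
time: 4.82
tool_pos: [0.5141, -0.0133, 0.1939]
tcp_rot: [-1.547, 0.324, -0.317]
wrist_force: [-0.5, 0.5, -8.7]
width: 0.405
t 4.83 pos [ 0.5141 -0.0133  0.1939] d [ 0.0006 -0.0061  0.0001] w [ 0.0012  0.0034 -0.0046] wdeg 0.33613410794825255 F [-0.51  0.55 -8.73] width 0.405
[-7.44527962e-02 -1.07105957e-02  1.98223092e+00  3.99205723e-04
  1.17480318e+00 -1.23695535e+00] [-0.51049002  0.54717235 -8.7308337 ] [0.05635109 0.0394959  0.04719908]
```

View pics/side2.png

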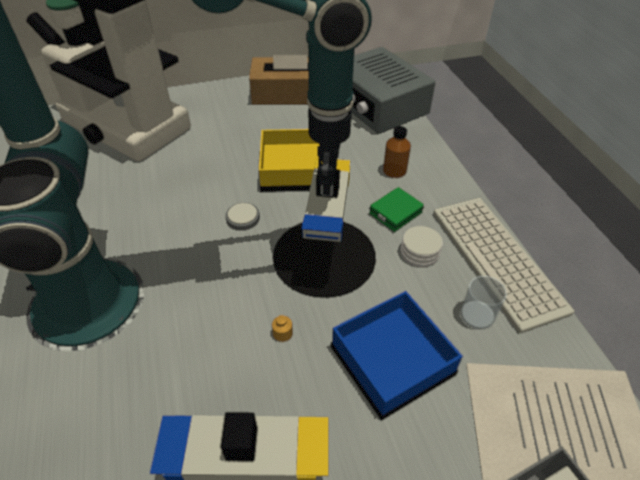

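View pics/wrist2.png

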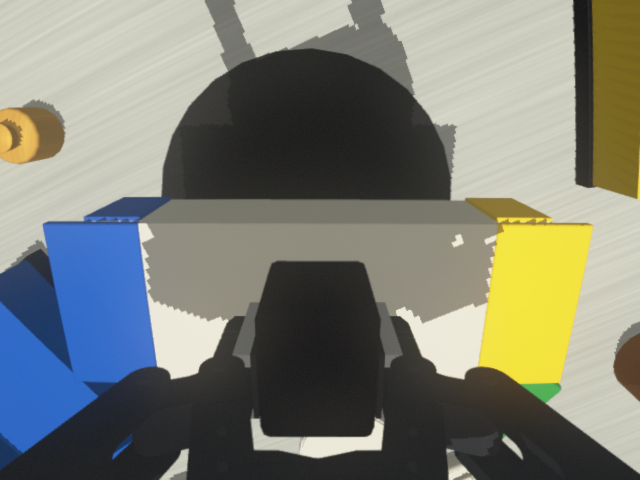

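Run:
```python
from h import *
from scipy.optimize import least_squares
D=np.array([(0.6738,.22995,.26475,1.87015),(.6771,.28648,.23612,1.77363),(.58838,.2804,.07541,1.80771),(.52728,.28062,-.04394,1.80904)])
p=[.5141,-.0133,.1939];q1=-.07445
D=np.vstack([D,(p[0]*np.cos(q1)+p[1]*np.sin(q1),p[2],-.01071,-.01071+1.98223)])
f=lambda x:np.concatenate([x[0]+x[1]*np.sin(D[:,2])+x[2]*np.sin(D[:,3])-D[:,0],x[3]+x[1]*np.cos(D[:,2])+x[2]*np.cos(D[:,3])-D[:,1]])
s=least_squares(f,[0,.5,.5,.1]);print(s.x,f(s.x).round(4))
f2=lambda x:f([0,*x])
s=least_squares(f2,[.5,.5,.1]);print(s.x,f2(s.x).round(4))
```

```text
[-0.0052032   0.51817413  0.57060817 -0.10213897] [ 0.0018 -0.0022  0.0001 -0.0008  0.001  -0.0002  0.0002  0.0002  0.0003
 -0.0005]
[ 0.51819941  0.56521354 -0.10362816] [ 0.0019 -0.0023  0.0001 -0.0008  0.0012 -0.0001 -0.0001  0.      0.0001
  0.0002]
```

```bash
python3 -m handwheel '[[0,0,0,0.15,0,0,0],[0,0,0,0.15,0,0,0],[0,0,0,0,0,0,0],[0,0,0,0,0,0,0]]' 110
python3 - <<'E'
from workcell import bot
s=bot.read_state();print(s['q'].tolist(),s['tool_pos'].tolist(),s['tcp_rot'].tolist(),s['wrist_force'])
E
```

```text
time: 5.42
tool_pos: [0.5151, -0.0137, 0.1951]
tcp_rot: [-1.254, 0.263, -0.35]
wrist_force: [-0.3, 0.4, -7.3]
width: 0.404
[-0.27365239670366365, -0.054520247418526416, 2.0518874230362205, 0.3277898487979973, 1.127607889014511, -1.5741623913460163] [0.5151463072850714, -0.013700327810372743, 0.1950723202181707] [-1.2538597605620403, 0.2628247844851856, -0.3498283167183981] [-0.31993045  0.36881409 -7.31295405]
```

```bash
cat >> h.py <<'E'
M=np.array([[0,0,-1.],[-1,0,0],[0,1,0]])  # columns tool x,y,z in chain: x=-Y, y=Z, z=-X
def fk(q,k):
    a,L1,L2,h,L3,off=k
    A=R.from_euler('z',q[0]);W=A.apply([a+L1*np.sin(q[1])+L2*np.sin(q[1]+q[2]),off,h+L1*np.cos(q[1])+L2*np.cos(q[1]+q[2])])
    Rm=(A*R.from_euler('y',q[1]+q[2])*R.from_euler('z',q[3])*R.from_euler('y',q[4])*R.from_euler('z',q[5]))
    return W+Rm.apply([0,0,L3]),Rm.as_matrix()@M
E
python3 - <<'E'
from h import *
from scipy.optimize import least_squares
S=[([1.09215649,2.64753470e-01,1.60539246,0,1.27368584,-3.69e-2],[0.28824367,0.60954707,0.22995184],None),
([1.0921,2.36117554e-01,1.53750812,0,1.35927064,-.0369],[0.28977968,0.61247197,0.28647948],None),
([.59009,.07540809,1.7322989,0,1.33459356,-.539],[0.47506083,0.3480343,0.28039664],None),
([-.0758195,-.0439417,1.85298461,0,1.33286535,-1.20485],[0.52764924,-0.01508068,0.28062264],None),
([-7.44527962e-02,-1.07105957e-02,1.98223092,3.99e-4,1.17480318,-1.23695535],[.5141,-.0133,.1939],None),
([-0.27365239670366365, -0.054520247418526416, 2.0518874230362205, 0.3277898487979973, 1.127607889014511, -1.5741623913460163],[0.5151463072850714, -0.013700327810372743, 0.1950723202181707],[-1.2538597605620403, 0.2628247844851856, -0.3498283167183981])]
f=lambda x:np.concatenate([fk(q,[0,*x])[0]-p for q,p,_ in S])
s=least_squares(f,[.518,.565,.15,.25,.025]);print(s.x,f(s.x).reshape(-1,3).round(4))
q,p,r=S[-1];print(fk(q,[0,*s.x])[1].round(3),R.from_rotvec(r).as_matrix().round(3))
E
```

```text
[0.51248049 0.56572938 0.2498592  0.34770877 0.02488585] [[ 0.      0.0001 -0.    ]
 [-0.     -0.0001 -0.    ]
 [-0.0001 -0.      0.    ]
 [-0.0002 -0.      0.    ]
 [ 0.0001  0.      0.    ]
 [ 0.0001 -0.     -0.    ]]
[[ 0.918  0.114  0.381]
 [-0.398  0.27   0.877]
 [-0.003 -0.956  0.293]] [[ 0.918  0.114  0.381]
 [-0.398  0.27   0.877]
 [-0.003 -0.956  0.293]]
```

```bash
cat >> h.py <<'E'
K=[0,.51248,.56573,.24986,.34771,.02489]
LO=np.array([-2.63,-.94,.31,-1.31,0,-2.55]);HI=np.array([2.63,2.18,2.57,4.45,2.66,2.55])
def ik(pos,Rt):
    a,L1,L2,h,L3,off=K
    W=np.array(pos)-L3*Rt[:,1]
    rho=np.hypot(W[0],W[1]);q1=np.arctan2(W[1],W[0])-np.arcsin(off/rho);r=np.sqrt(rho**2-off**2);z=W[2]-h
    c=(r*r+z*z-L1*L1-L2*L2)/(2*L1*L2)
    if abs(c)>1:return None
    q3=np.arccos(c);q2=np.arctan2(r,z)-np.arctan2(L2*np.sin(q3),L1+L2*np.cos(q3))
    C=Rt@M.T
    N=(R.from_euler('z',q1)*R.from_euler('y',q2+q3)).as_matrix().T@C
    q5=np.arccos(np.clip(N[2,2],-1,1));q4=np.arctan2(N[1,2],N[0,2]);q6=np.arctan2(N[2,1],-N[2,0])
    if q4<-1.6:q4+=2*np.pi
    return np.array([q1,q2,q3,q4,q5,q6])
def tcp(grip,Rt): return np.array(grip)+.017*Rt[:,1]
def margin(q): return np.min(np.minimum(q-LO,HI-q)) if q is not None else -9
E
python3 - <<'E'
from h import *
np.set_printoptions(precision=2,suppress=True)
from workcell import bot
s=bot.read_state();print(s['q']-ik(s['tool_pos'],R.from_rotvec(s['tcp_rot']).as_matrix()))
for name,c,sg in(("blue",(.554,-.303),1),("yel",(.515,.2905),-1)):
  for yaw in range(-180,181,15):
    Q=[];
    for t in (0,20,40,63):
        Rt=tooldown(yaw,sg*t); d=-sg*np.array([np.cos(np.radians(yaw)),np.sin(np.radians(yaw)),0]);g=np.array([*c,.20])-.01*d
        Q.append(ik(tcp(g,Rt),Rt))
    m=[margin(q) for q in Q]
    if min(m)>0.02: print(name,yaw,np.array(m),Q[0],Q[-1])
E
```

```text
[-0.  0. -0.  0. -0. -0.]
blue -150 [0.49 0.26 0.13 0.08] [-0.55  0.21  1.77 -0.    1.17  2.06] [-0.23  0.7   1.41 -0.7   1.9   2.47]
blue -135 [0.75 0.47 0.28 0.16] [-0.56  0.21  1.76 -0.    1.17  1.8 ] [-0.17  0.61  1.56 -0.83  1.74  2.39]
blue -120 [0.82 0.69 0.43 0.22] [-0.56  0.22  1.75  0.    1.17  1.54] [-0.12  0.51  1.72 -0.96  1.57  2.33]
blue -105 [0.82 0.76 0.55 0.21] [-0.56  0.22  1.75 -0.    1.17  1.28] [-0.08  0.4   1.88 -1.1   1.39  2.29]
blue -90 [0.83 0.7  0.48 0.04] [-0.55  0.22  1.74  0.    1.17  1.02] [-0.08  0.29  2.05 -1.27  1.2   2.26]
blue -45 [0.84 0.59 0.36 0.08] [-0.54  0.23  1.73  0.    1.18  0.24] [-0.35 -0.04  2.43  4.08  0.49  2.47]
blue -15 [0.84 0.59 0.35 0.13] [-0.54  0.23  1.73 -0.    1.18 -0.27] [-0.76 -0.05  2.44  2.12  0.52 -2.42]
blue 0 [0.84 0.61 0.4  0.22] [-0.53  0.23  1.73  0.    1.18 -0.53] [-0.91  0.03  2.35  1.7   0.78 -2.27]
blue 15 [0.83 0.65 0.48 0.29] [-0.53  0.23  1.74  0.    1.17 -0.79] [-0.99  0.15  2.23  1.44  1.02 -2.26]
blue 30 [0.83 0.7  0.58 0.27] [-0.53  0.23  1.74  0.    1.17 -1.05] [-1.01  0.27  2.08  1.24  1.23 -2.28]
blue
[... 1548 characters left out ...]
.13  1.86  0.    1.16 -0.59] [ 0.66  0.76  1.31 -0.4   2.1  -0.4 ]
yel 75 [0.71 0.88 0.92 0.67] [ 0.46  0.13  1.86  0.    1.16 -0.85] [ 0.73  0.7   1.41 -0.56  1.99 -0.54]
yel 90 [0.72 0.83 0.81 0.61] [ 0.46  0.13  1.85  0.    1.16 -1.11] [ 0.81  0.63  1.53 -0.7   1.86 -0.64]
yel 105 [0.72 0.78 0.71 0.48] [ 0.45  0.14  1.85  0.    1.16 -1.38] [ 0.87  0.54  1.67 -0.83  1.71 -0.72]
yel 120 [0.73 0.73 0.62 0.35] [ 0.45  0.14  1.84  0.    1.16 -1.64] [ 0.93  0.44  1.83 -0.96  1.55 -0.78]
yel 135 [0.65 0.67 0.54 0.2 ] [ 0.46  0.15  1.84  0.    1.16 -1.9 ] [ 0.96  0.33  1.98 -1.11  1.38 -0.83]
yel 150 [0.39 0.62 0.47 0.03] [ 0.46  0.15  1.83  0.    1.16 -2.16] [ 0.97  0.21  2.14 -1.28  1.19 -0.86]
```

Run:
```python
from h import *
y=np.radians(50);d=-np.array([np.cos(y),np.sin(y),0]);g=np.array([.554,-.303,.205])-.01*d
Rt=tooldown(50,17.2);rel(tcp(g,Rt),Rt);print(tcp(g,Rt))
```

```text
t 5.42 pos [ 0.5151 -0.0137  0.1951] d [ 0.155  -0.0635 -0.227 ] w [ 0.0032  0.2754 -0.0882] wdeg 16.572791014947 F [-0.32  0.37 -7.31] width 0.404
[ 0.56365919 -0.29148862  0.18876027]
```

```bash
python3 -m handwheel '[[0.022,-0.009,-0.0324,0,0,0,0],[0.022,-0.009,-0.0324,0,0,0,0],[0.022,-0.009,-0.0324,0,0,0,0],[0.022,-0.009,-0.0324,0,0,0,0],[0.022,-0.009,-0.0324,0,0,0,0],[0.022,-0.009,-0.0324,0,0,0,0],[0.023,-0.0095,-0.0326,0,0,0,0]]' 110;python3 -m handwheel '[[0,0,0,0,0.138,-0.044,0],[0,0,0,0,0.138,-0.044,0],[0,0,0,0,0,0,0],[0,0,0,0,0,0,0]]'
python3 - <<'E'
from h import *
y=np.radians(50);d=-np.array([np.cos(y),np.sin(y),0]);g=np.array([.554,-.303,.200])-.01*d
Rt=tooldown(50,17.2);rel(tcp(g,Rt),Rt)
Rt=tooldown(50,62);rel(tcp(g,Rt),Rt)
E
```

```text
time: 6.3
tool_pos: [0.566, -0.2915, 0.1896]
tcp_rot: [-1.254, 0.259, -0.349]
wrist_force: [0.8, 0.4, -7.2]
width: 0.406
time: 6.8
tool_pos: [0.5655, -0.2906, 0.1902]
tcp_rot: [-1.218, 0.438, -0.598]
wrist_force: [-0.7, 0.2, -6.7]
width: 0.406
t 6.8 pos [ 0.5655 -0.2906  0.1902] d [-0.0008  0.0056 -0.0037] w [0.0006 0.0046 0.0011] wdeg 0.27541495805283844 F [-0.69  0.2  -6.66] width 0.406
t 6.8 pos [ 0.5655 -0.2906  0.1902] d [-0.0008  0.0006  0.0083] w [ 0.7825  0.0048 -0.0008] wdeg 44.83932938315363 F [-0.69  0.2  -6.66] width 0.406
```

```bash
python3 -m handwheel '[[0,0,0.002,0.14,0,0,0],[0,0,0.002,0.14,0,0,0],[0,0,0.002,0.14,0,0,0],[0,0,0.002,0.14,0,0,0],[0,0,0,0.12,0,0,0],[0,0,0,0.11,0,0,0],[0,0,0,0,0,0,0],[0,0,0,0,0,0,0]]' 110
python3 - <<'E'
from h import *
from workcell import optics
y=np.radians(50);d=-np.array([np.cos(y),np.sin(y),0]);g=np.array([.554,-.303,.200])-.01*d
Rt=tooldown(50,62);rel(tcp(g,Rt),Rt)
c=optics.read_camera("side");cv2.imwrite("pics/s3.png",c["image"][:,:,::-1])
E
```

```text
time: 7.8
tool_pos: [0.5701, -0.2867, 0.1947]
tcp_rot: [-0.465, 0.164, -0.684]
wrist_force: [-0.4, 0.1, -4.3]
width: 0.406
t 7.8 pos [ 0.5701 -0.2867  0.1947] d [-0.0019  0.0032 -0.0013] w [-0.0052  0.0047  0.0014] wdeg 0.40973551414366627 F [-0.41  0.08 -4.25] width 0.406
```

View pics/s3.png

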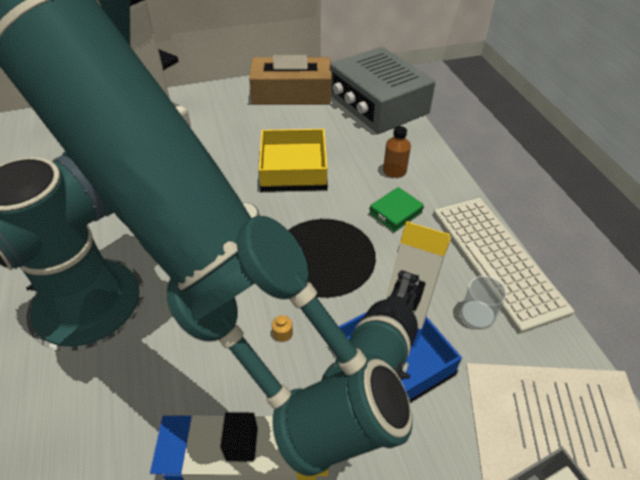

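The canister is tipped over the blue pan and the load has dropped. I'll wait for everything to roll out.

```bash
python3 -m handwheel '[[0,0,0,0.04,0,0,0],[0,0,0,0,0,0,0],[0,0,0,0,0,0,0],[0,0,0,0,0,0,0],[0,0,0,0,0,0,0],[0,0,0,0,0,0,0],[0,0,0,0,0,0,0],[0,0,0,0,0,0,0]]' 110
python3 - <<'E'
from h import *
from workcell import optics
rel([.565,-.29,.2],tooldown(50,62))
c=optics.read_camera("top");cv2.imwrite("pics/t3.png",cv2.resize(c["image"][140:300,340:540,::-1],None,fx=3.5,fy=3.5))
E
```

```text
time: 8.85
tool_pos: [0.5693, -0.2861, 0.1942]
tcp_rot: [-0.423, 0.151, -0.687]
wrist_force: [-0.6, -0.5, -4.7]
width: 0.407
t 8.85 pos [ 0.5693 -0.2861  0.1942] d [-0.0008 -0.0077  0.0028] w [-0.0482  0.0023  0.0011] wdeg 2.768410597875205 F [-0.56 -0.5  -4.72] width 0.407
```

View pics/t3.png

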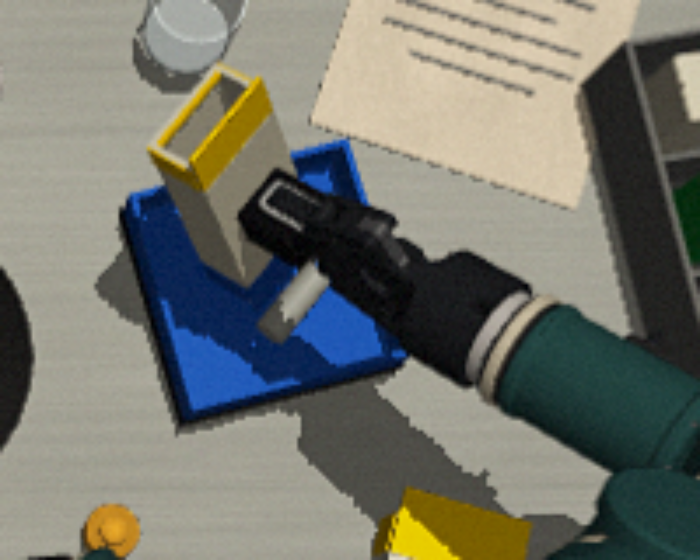

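```bash
python3 -m handwheel '[[0,0,0,-0.15,0,0,0],[0,0,0,-0.15,0,0,0],[0,0,0,-0.15,0,0,0],[0,0,0,-0.15,0,0,0],[0,0,0,-0.15,0,0,0],[0,0,0,-0.15,0,0,0],[0,0,0,-0.15,0,0,0],[0,-0.02,0,-0.081,0,0,0]]' 110; python3 -m handwheel '[[0,0,0,0,0,0,0],[0,0,0,0,0,0,0],[0,0,0,0,0,0,0],[0,0,0,0,0,0,0]]' ; for i in 1 2 3 4 5 6; do python3 -m handwheel '[[0,0,0,0,0,0,0]]' | grep wrist; done;  python3 - <<'E'
from h import *
from workcell import optics
rel([.565,-.29,.2],tooldown(50,0))
c=optics.read_camera("top");cv2.imwrite("pics/t4.png",cv2.resize(c["image"][140:300,340:540,::-1],None,fx=3.5,fy=3.5))
c=optics.read_camera("side");cv2.imwrite("pics/s4.png",c["image"][:,:,::-1])
E
```

```text
time: 9.9
tool_pos: [0.5669, -0.284, 0.2124]
tcp_rot: [-1.502, 0.55, -0.541]
wrist_force: [-0.1, 1.3, -5.1]
width: 0.408
time: 10.4
tool_pos: [0.5672, -0.2877, 0.2132]
tcp_rot: [-1.501, 0.547, -0.548]
wrist_force: [0.3, 0.3, -4.5]
width: 0.406
wrist_force: [-0.2, 0.3, -5.0]
wrist_force: [-0.2, 0.0, -4.9]
wrist_force: [0.1, 0.3, -5.0]
wrist_force: [0.8, 0.3, -5.8]
wrist_force: [0.0, -0.2, -5.4]
wrist_force: [0.4, 0.1, -5.3]
t 11.15 pos [ 0.5683 -0.2872  0.2142] d [-0.0008  0.0142 -0.0042] w [0.0006 0.0003 0.0025] wdeg 0.14593570513782395 F [ 0.4   0.09 -5.25] width 0.407
```

View pics/t4.png

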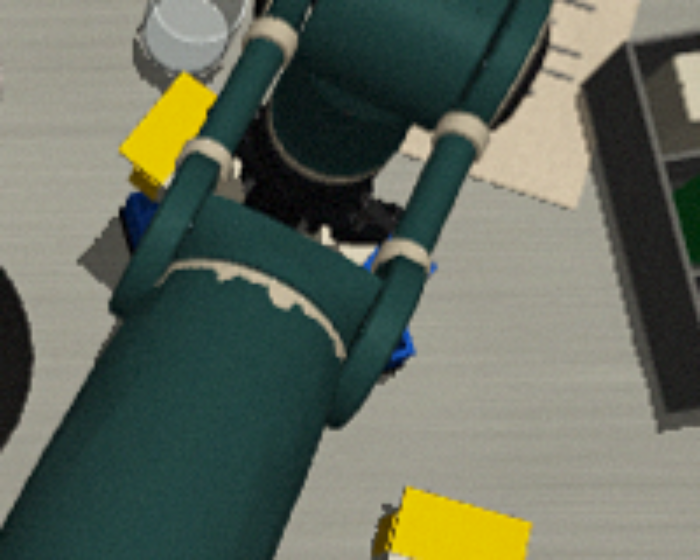

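View pics/s4.png

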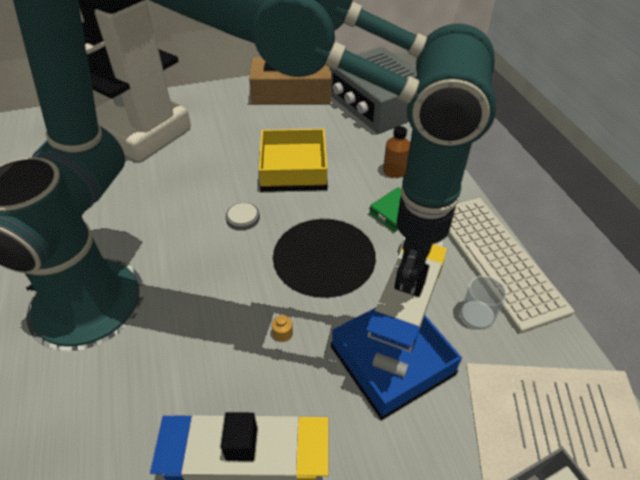

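Level heft reads about −5.1 N. That is 0.52 kg, so one bar is still inside (empty would be about 2.9 N). Before tilting at the yellow tray I check the obstacles there.

Run:
```python
from h import *
np.set_printoptions(precision=3,suppress=True)
c=load("top0.npz");P=cloud(c)
for u,v in [(40,195),(60,170),(75,200),(20,240),(100,110),(135,75),(150,130),(90,150),(30,180)]: print((u,v),P[v,u])
Z=P[...,2]
print(np.nanmax(Z[140:265,0:95]),np.nanmax(Z[60:165,45:165]))
# pre pose
for yaw in (66.4,50):
    t=np.radians(yaw);y=np.array([np.cos(t),np.sin(t),0])
    g=np.array([.515,.2905,.205])-.01*y
    Rt=tooldown(yaw,-17);rel(tcp(g,Rt),Rt)
```

```text
(40, 195) [0.61  0.64  0.119]
(60, 170) [0.682 0.607 0.094]
(75, 200) [0.614 0.582 0.051]
(20, 240) [0.502 0.696 0.089]
(100, 110) [0.837 0.508 0.111]
(135, 75) [0.934 0.423 0.11 ]
(150, 130) [0.783 0.377 0.106]
(90, 150) [0.734 0.533 0.096]
(30, 180) [0.657 0.684 0.091]
0.13303265295852063 0.12264186762113605
t 11.25 pos [ 0.568 -0.287  0.214] d [-0.408  0.024  0.394] w [-0.294 -0.284 -0.04 ] wdeg 23.53032748218806 F [ 0.04  0.26 -4.99] width 0.407
t 11.25 pos [ 0.568 -0.287  0.214] d [-0.412  0.024  0.394] w [-0.296 -0.     0.003] wdeg 16.96526369134559 F [ 0.04  0.26 -4.99] width 0.407
```

```bash
python3 -m handwheel '[[-0.034,0,0.0328,0,0,0,0],[-0.034,0,0.0328,0,0,0,0],[-0.0345,0,0.0328,0,0,0,0],[-0.0345,0,0.0328,0,0,0,0],[-0.0345,0,0.0328,0,0,0,0],[-0.0345,0,0.0328,0,0,0,0],[-0.0345,0,0.0328,0,0,0,0],[-0.0345,0,0.0328,0,0,0,0]]' 110
python3 - <<'E'
from h import *
from workcell import optics
c=optics.read_camera("top");cv2.imwrite("pics/t5.png",cv2.resize(c["image"][140:300,340:540,::-1],None,fx=3.5,fy=3.5))
P=cloud(c);u,v=np.meshgrid(np.arange(640),np.arange(480));Z=P[...,2]
m=(u>365)&(u<470)&(v>170)&(v<270)&(Z>.055)&(Z<.08);print(np.nanmedian(Z[m]),m.sum())
E
```

```text
time: 12.25
tool_pos: [0.526, 0.092, 0.2137]
tcp_rot: [-1.502, 0.544, -0.549]
wrist_force: [1.8, 0.5, -5.5]
width: 0.404
0.0633616746190866 649
```

View pics/t5.png

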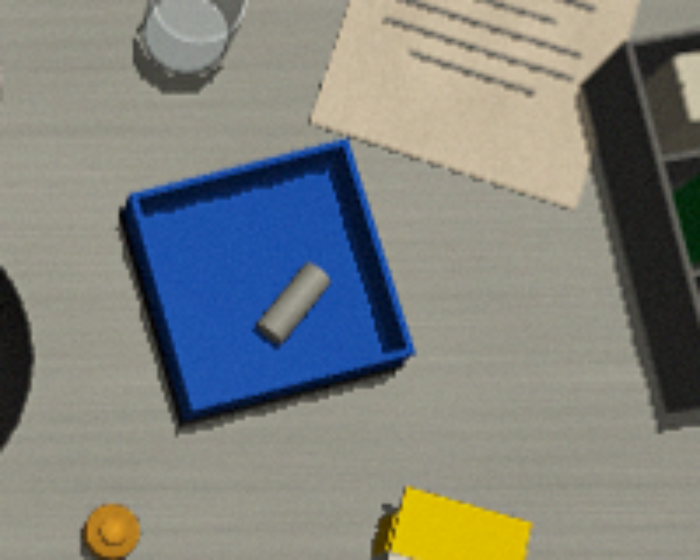

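One bar lies in the blue pan (crop (293,303)) and the rim has sunk about 5 mm, so exactly one bar came out. The remaining weight agrees with one bar in yellow, so I continue to the yellow tray.

```bash
python3 -m handwheel '[[-0.0345,0,0.0328,0,0,0,0],[-0.0345,0,0.0328,0,0,0,0],[-0.0345,0.004,0.0328,0,0,0,0],[-0.0345,0.004,0.0328,0,0,0,0],[0,0,0,0,0,0,0],[0,0,0,0,0,0,0]]' 110
python3 - <<'E'
from h import *
t=np.radians(50);y=np.array([np.cos(t),np.sin(t),0])
g=np.array([.515,.2905,.200])-.01*y
for a in (0,-63):
    Rt=tooldown(50,a);rel(tcp(g,Rt),Rt)
    print(margin(ik(tcp(g,Rt),Rt)))
E
```

```text
time: 13.05
tool_pos: [0.5047, 0.2795, 0.2048]
tcp_rot: [-1.503, 0.544, -0.547]
wrist_force: [-0.3, -0.7, -5.7]
width: 0.404
t 13.05 pos [0.5047 0.2795 0.2048] d [0.0008 0.0218 0.0051] w [0.0014 0.0012 0.0029] wdeg 0.19551214909258813 F [-0.26 -0.67 -5.71] width 0.404
0.7092476255234941
t 13.05 pos [0.5047 0.2795 0.2048] d [ 0.0008  0.0125 -0.0101] w [-1.0982e+00 -5.0000e-04  3.2000e-03] wdeg 62.92605187128661 F [-0.26 -0.67 -5.71] width 0.404
0.5070942432717338
```

```bash
python3 -m handwheel '[[0,0.0125,-0.005,-0.15,0,0,0],[0,0,-0.005,-0.15,0,0,0],[0,0,0,-0.15,0,0,0],[0,0,0,-0.15,0,0,0],[0,0,0,-0.15,0,0,0],[0,0,0,-0.13,0,0,0],[0,0,0,-0.12,0,0,0],[0,0,0,-0.11,0,0,0]]' 110;python3 -m handwheel '[[0,0,0,-0.02,0,0,0],[0,0,0,0,0,0,0],[0,0,0,0,0,0,0],[0,0,0,0,0,0,0],[0,0,0,0,0,0,0],[0,0,0,0,0,0,0],[0,0,0,0,0,0,0],[0,0,0,0,0,0,0]]'
python3 - <<'E'
from h import *
from workcell import optics
rel([.565,-.29,.2],tooldown(50,0))
c=optics.read_camera("top");cv2.imwrite("pics/t6.png",c["image"][:,:,::-1])
c=optics.read_camera("side");cv2.imwrite("pics/s6.png",c["image"][:,:,::-1])
E
```

```text
time: 14.05
tool_pos: [0.5002, 0.2715, 0.193]
tcp_rot: [-2.538, 0.925, -0.221]
wrist_force: [0.3, -0.6, -3.9]
width: 0.409
time: 15.05
tool_pos: [0.4984, 0.2721, 0.1931]
tcp_rot: [-2.557, 0.93, -0.211]
wrist_force: [0.1, 0.5, -3.5]
width: 0.405
t 15.05 pos [0.4984 0.2721 0.1931] d [ 0.4122  0.3484 -0.1706] w [ 1.1308e+00 -1.1000e-03  2.3000e-03] wdeg 64.79597660259775 F [ 0.11  0.51 -3.52] width 0.405
```

View pics/t6.png

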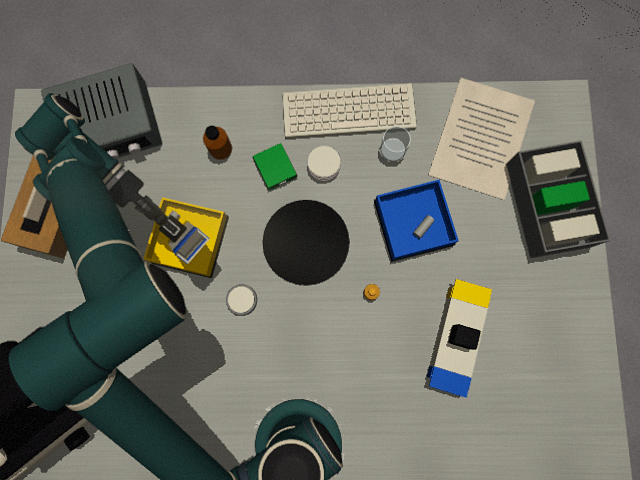

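View pics/s6.png

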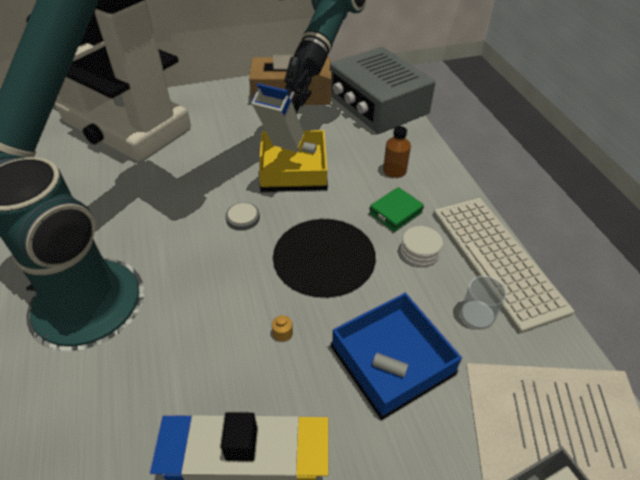

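The bar now lies in the yellow tray (side (309,147)) and the load is about 3.3 N, so the canister is empty. I level it and refine the mat centre.

```bash
python3 -m handwheel '[[0,0,0,0.15,0,0,0],[0,0,0,0.15,0,0,0],[0,0,0,0.15,0,0,0],[0,0,0,0.15,0,0,0],[0,0,0,0.15,0,0,0],[0,0,0,0.15,0,0,0],[0,0,0,0.15,0,0,0],[0,0,0,0.081,0,0,0]]' 110;python3 -m handwheel '[[0,0,0,0,0,0,0],[0,0,0,0,0,0,0]]'
python3 - <<'E'
from h import *
from workcell import optics
c=optics.read_camera("top");P=cloud(c);im=c["image"].astype(int).max(2);Z=P[...,2]
u,v=np.meshgrid(np.arange(640),np.arange(480))
m=((u>255)&(u<357)&(v>190)&(v<292)&(im<45)).astype(np.uint8)
n,l,st,ce=cv2.connectedComponentsWithStats(m);k=1+np.argmax(st[1:,4]);m=l==k
(cx,cy),r=cv2.minEnclosingCircle(P[m][:,:2].astype(np.float32));print(cx,cy,r,P[m].mean(0))
rel([cx,cy,.054+.03],tooldown(50,0))
E
```

```text
time: 16.15
tool_pos: [0.497, 0.2708, 0.1937]
tcp_rot: [-1.5, 0.544, -0.549]
wrist_force: [0.4, -0.0, -3.4]
width: 0.405
time: 16.4
tool_pos: [0.4982, 0.2719, 0.1931]
tcp_rot: [-1.503, 0.545, -0.547]
wrist_force: [0.3, -0.5, -3.6]
width: 0.405
0.5059635639190674 -0.018181074410676956 0.11404655873775482 [nan nan nan]
t 16.45 pos [0.4985 0.2722 0.193 ] d [ 0.192   0.1097 -0.2176] w [0.0014 0.0005 0.0022] wdeg 0.153798922435636 F [ 0.11 -0.45 -3.52] width 0.407
```

```bash
python3 -m handwheel '[[0.032,0,-0.0363,0,0,0,0],[0.032,0,-0.0363,0,0,0,0],[0.032,0,-0.0363,0,0,0,0],[0.032,0,-0.0363,0,0,0,0],[0.032,0,-0.0363,0,0,0,0],[0.032,0,-0.0363,0,0,0,0],[0,0.05,0,0,0,0,0],[0,0.05,0,0,0,0,0]]' 110;python3 -m handwheel '[[0,0,0,0,0,0,0],[0,0,0,0,0,0,0]]'
python3 - <<'E'
from h import *
from workcell import optics
rel([.506,-.0185,.055],tooldown(50,0))
c=optics.read_camera("side");cv2.imwrite("pics/s7.png",c["image"][:,:,::-1])
E
```

```text
time: 17.45
tool_pos: [0.5075, -0.0192, 0.0932]
tcp_rot: [-1.501, 0.544, -0.55]
wrist_force: [0.4, -0.1, -3.7]
width: 0.406
time: 17.7
tool_pos: [0.5072, -0.0181, 0.0946]
tcp_rot: [-1.502, 0.543, -0.548]
wrist_force: [0.8, 0.5, -2.5]
width: 0.406
t 17.7 pos [ 0.5072 -0.0181  0.0946] d [-0.0008  0.0396 -0.0011] w [-0.0007  0.0009  0.0032] wdeg 0.19227869152443827 F [ 0.76  0.45 -2.48] width 0.406
```

View pics/s7.png

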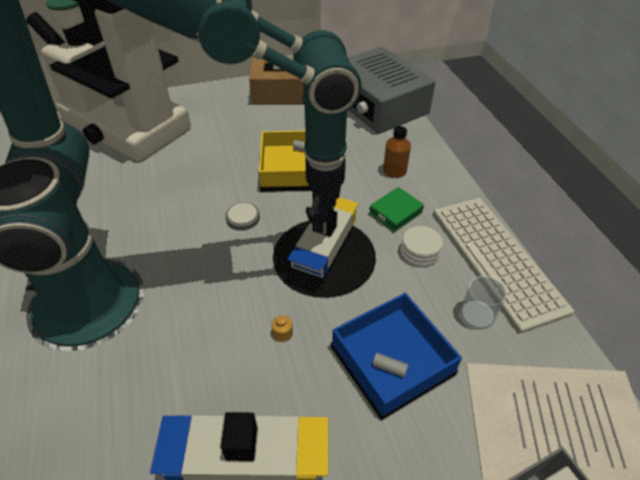

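The canister is over the middle of the mat, with both bars in their trays. I lower it gently.

```bash
python3 -m handwheel '[[0,0.015,0,0,0,0,0],[0,0.01,0,0,0,0,0],[0,0.006,0,0,0,0,0],[0,0.004,0,0,0,0,0],[0,0,0,0,0,0,0]]' 110; for i in 1 2; do python3 -m handwheel '[[0,0.002,0,0,0,0,0],[0,0,0,0,0,0,0]]'; done
```

```text
time: 18.38
tool_pos: [0.5058, -0.0184, 0.0584]
tcp_rot: [-1.501, 0.544, -0.548]
wrist_force: [0.7, 0.7, -2.8]
width: 0.403
time: 18.62
tool_pos: [0.5063, -0.0185, 0.0577]
tcp_rot: [-1.501, 0.544, -0.549]
wrist_force: [-2.3, 0.9, 5.3]
width: 0.41
time: 18.88
tool_pos: [0.5064, -0.0185, 0.0577]
tcp_rot: [-1.502, 0.544, -0.548]
wrist_force: [-8.5, 2.4, 19.8]
width: 0.404
```

```bash
python3 -m handwheel '[[0,-0.0022,0,0,0,0,0],[0,0,0,0,0,0,0],[0,0,0,0,0,0,0.6],[0,0,0,0,0,0,1],[0,0,0,0,0,0,1],[0,0,0,0,0,0,1],[0,0,0,0,0,0,1],[0,0,0,0,0,0,1]]' 40; python3 -m handwheel '[[0,-0.02,0,0,0,0,1],[0,-0.05,0,0,0,0,1],[0,-0.05,0,0,0,0,1],[0,-0.05,0,0,0,0,1],[0,0,0,0,0,0,1],[0,0,0,0,0,0,1]]'
python3 - <<'E'
from h import *
from workcell import optics
s=rel([.506,-.0185,.055],tooldown(50,0))
from workcell import bot
s=bot.read_state()
for n in("side","wrist"):
    c=optics.read_camera(n);cv2.imwrite(f"pics/{n}8.png",c["image"][:,:,::-1])
np.savez("w8.npz",pos=s['tool_pos'],rot=s['tcp_rot'],**c)
c=load("w8.npz");P=cloud(c,handT(c));im=c["image"].astype(int);Z=P[...,2]
X,Y=P[...,0],P[...,1]
m=(Z>.04)&(Z<.06)&(np.hypot(X-.506,Y+.0185)<.13);print(m.sum(),cv2.minAreaRect(P[m][:,:2].astype(np.float32)),np.nanmedian(Z[m]))
A=np.c_[X[m],Y[m],np.ones(m.sum())];print("slope",np.linalg.lstsq(A,Z[m],rcond=None)[0])
E
```

```text
time: 19.88
tool_pos: [0.5059, -0.0184, 0.0567]
tcp_rot: [-1.501, 0.544, -0.548]
wrist_force: [-0.1, -0.4, -0.1]
width: 1.002
time: 20.62
tool_pos: [0.5052, -0.0181, 0.2265]
tcp_rot: [-1.501, 0.544, -0.548]
wrist_force: [-0.3, 0.0, -0.3]
width: 1.002
t 20.62 pos [ 0.5052 -0.0181  0.2265] d [0.0005 0.1715 0.0002] w [-0.0003  0.0002  0.0024] wdeg 0.13745424433638156 F [-0.29  0.04 -0.3 ] width 1.002
21057 ((0.5070483684539795, -0.016903743147850037), (0.21086139976978302, 0.07427721470594406), 49.84085464477539) 0.05059043586724832
slope [ 0.00660351 -0.00433773  0.04709738]
```

View pics/side8.png

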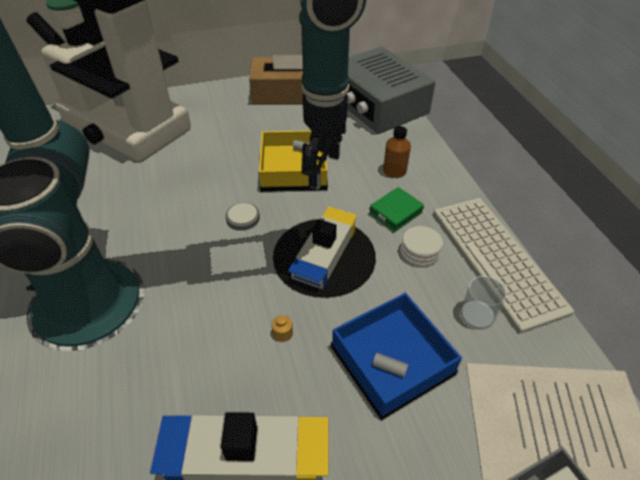

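View pics/wrist8.png

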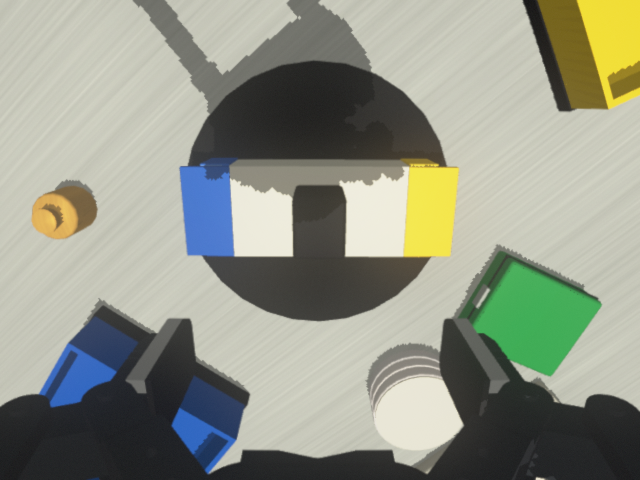

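The canister stands level and released, about 2 mm from the mat centre. The bars are in their trays and the bystanders are in place.

```bash
python3 -c "
from workcell import workorder
print(workorder.finish_job())"
```

```text
the job is handed in; nothing more can be done
None
```

I finished the job and handed it in at about 21 s of robot time, well under the 61 s limit.

- **Blue tip:** I tipped the blue end about 64° low over the blue tray. One bar came out, and the camera showed the pan about 5 mm lower.
- **Heft:** Held level and still for about 1.2 s, the canister read about 5.1 N, against about 3 N expected when empty, so a bar was still inside.
- **Yellow tip:** I tipped the yellow end over the yellow tray. One bar was then visible there, and the load fell to 2.5–3.7 N, which fits an empty canister.
- **Placing:** I set the canister on the mat and let go. The last check put its middle about 2 mm from the mat centre, level to within 0.5°, with the gripper clear above it and about zero wrist force.

No bystander looked moved in the last side view, though I did not measure their positions. Wrist-force readings scattered by about ±0.7 N. One early reading, just after the first lift, showed 8.7 N and later settled to about 7.2 N. When I set the canister down, the wrist force briefly rose to about 20 N before I backed off and released. I did not measure how far the yellow pan sank; I confirmed that bar by sight and by the drop in load.

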